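# Turn a die carrier over with a lifter

## Robot

A 6-joint arm with a two-finger parallel gripper is mounted at the origin on a cart in front of the work surface, level with it; the furniture and walls round the work are solid. World frame = base frame: x ahead of the robot, y to its left, z up, the work surface at z = 0. Lengths are in m, angles in degrees, forces in N, time in s.
With the tool pointing down it reaches from about 0.3 to 0.75 m from the base axis. Payload 8.5 kg.
Tool frame: the origin (TCP) lies between the finger pads; the fingertips stand 8 mm ahead of it and the grasp point (between the pads) lies 11 mm behind it; y points along the fingers, z is the direction in which the jaws open and shut, and the axes are right-handed (so a half turn about y gives the same grasp; the last joint's range is limited). The gripper opens to 85 mm and grips with 20 to 120 N. Pads are 22 mm wide; open, the fingers measure 114 mm over their backs; the gripper's body (76 mm by 85 mm) begins 54 mm behind the grasp point. The pads swing forward as they close: fully open they stand 13 mm farther back than shut.
Start: joints at [-89.399, 21.807, 74.336, -0, 83.858, -12.336], TCP at [0.123, -0.536, 0.205] pointing down, gripper open.
Joint ranges: [-178.18, 178.18], [-50.72, 133.34], [12.68, 142.11], [-81.47, 261.47], [9.98, 163.14], [-165.26, 165.26]. Speed limits (degrees/s): [136.94, 136.94, 180, 180, 180, 180].

## Interface

Orientations are given as a 3x3 rotation matrix whose columns are the frame's x, y, z axes.
In Python, from rig import env, get_image gives the robot as it stands.
- The arm moves only by the tool move_arm, never from a script. Its argument "targets" is one flat list of numbers, 6 for each row, row after row: the shift along the tool's x, y, z in mm, then the turn, a rotation vector about the tool's x, y, z in rad. A call has exactly 5 rows; each row shifts and turns the commanded pose from where the row before left it, along the tool's axes as they then stand; what a row does not reach is not made up. A row lasts 1/8 s, in which the tool goes at most 62.5 mm and 10.7 degrees, less where a joint would pass 70% of its speed; a pose out of reach is approached as far as the arm can. A call is refused whole if a number of a shift passes 62.5 or a number of a turn 0.188, either way. A call with a gripper value outside its range is refused whole. "hand" is the opening, from -1 (shut) to 1 (fully open), so that 0 is half open, set as the call begins (left out, the last holds). The fingers move at their own pace and stop on an object; "squeeze" is the grip in N (left out, the last holds). Time passes only in rows, so rows that do not move let the fingers close, or fill a call up. It gives the time, the measured TCP pose, the force and the opening at its end, in the units of the state.
- env.observe(): the state, without advancing time (a new reading comes with each control period).
- get_image(name): name is "scene" or "top"; returns a dict with "pixels" (480x640x3 uint8, red, green, blue), "z_map" (480x640 float32, m along the optical axis (not along the pixel's ray), 0 where there is no reading), "intrinsics" (3x3 intrinsics, pixels), "k1" (the pictures are not rectified: a ray, as slopes to the right and down, at radius r is drawn at 1 + k1 r^2 times it, then the intrinsics apply), "R" (3x3) and "t" (3): a world point X has camera coordinates R X + t. Camera axes: x right, y down, z forward; pixel columns grow to the right and rows downward; lengths in m; the calibration is good to about 2 mm. A picture is of the moment at which its call begins.
- env.close_job(): hands the job in, once; it reports no verdict.
The state is a dict: "time_s": time; "q": joint angles; "qvel": joint speeds; "joint_efforts": joint torques, N m; "position": TCP position; "tool_rot": TCP orientation; "ft_force": force on the tool from outside, world axes, zero at the start; "wrist_torque": the same for the moment, N m; "grip_width": finger opening in m.
Only numpy, scipy, OpenCV 4.12 (cv2) and the standard library are available. Lean on these libraries where they do the work, as an engineer would, in place of code of your own. Each camera call takes 0.05 s, during which the arm holds its last target.

## Task

The small square die carrier lies pocket side up on the low front pad of the turn-over block. Pick up the flat lifter by its grip, slide its blade under the carrier's near rim, keeping it in light touch with the pad until it has pushed the carrier gently but firmly home against the step, then lift and tilt to tip it over the step so that it comes to lie flat, pocket side down, on the raised deck. Put the lifter back down flat on the bench a hand's width or more from the block; never touch the carrier with the gripper, never press the lifter on block or carrier harder than about 10 N, and do not disturb the other things.

Things in the scene. Friction and masses are not known exactly. Their poses are not given: they have to be found in the camera images.
- turnover_block: Fixed metal block 180 x 96 mm on levelling feet. Front, x -82.5 to +12.5 mm: low grey pad, 90 mm wide, flat top 20 mm above this origin. At x = 12.5 an 8 mm step up, across the block, to the flat deck (28 mm above this origin) behind it; a 9 mm high lip closes the deck from x = 91.5. Origin: mid width, 20 mm below the pad, 0 to 6 mm above the bench (varies); x from pad to deck, z up.
- step_edge (a point): Middle of the step's square top edge: [12.5, 0, 28] mm in the block's frame, same axes. When the carrier's near edge is raised, its far rim stays behind this step, at its foot, and is the pivot; a little past upright the carrier topples onto the deck by itself.
- die_carrier: Loose steel plate 62 (x) x 66 (y) x 9 mm, 70 g: core 46 x 50 mm, 9 mm thick, with a rim 8 mm wide, 3 mm thick at half height on all sides, so below the rim is a gap 3 mm high, 8 mm deep, either way up. Origin: middle of the plain face (black disc); z out of the pocket face (nine black dies), up at first; x to step, from which the rim starts 1 to 14 mm away. Pushed, it slides to the step.
- lifter: Loose tool, 100 g, standing flat on the bench (z 0 to 1 mm). Rigid steel blade 101 mm long (x -16 to +85 mm), 36 wide, 2 thick, square tip. Upright black grip over the origin, 24 (x) x 12 (y) mm, 8 to 80 mm above the blade's underside; take it across its 12 mm. Origin: underside of the blade below the grip; x to the tip, z up along the grip.
- blade_tip (a point): Middle of the blade's tip edge, on its underside: [85, 0, 0] mm in the lifter's frame.
- attenuator: Bystander: black block 24 x 68 x 29 mm with a white dial; origin under its centre.
- ipa_bottle: Bystander: white dispenser bottle, 58 mm wide, 121 mm high; origin under its centre.
- loose_module: Bystander: small metal plug-in module, 69 x 14 x 11 mm; origin under its centre.
- power_brick: Bystander: black supply brick, 46 x 105 x 30 mm; origin under its centre.
- driver: Bystander: slim screwdriver lying flat, 145 mm long; origin under its centre.
- loupe: Bystander: small white loupe, 30 x 34 x 16 mm; origin under its centre.
There are look-alikes about, which are no part of the job. Leave any green or yellow look-alike of the lifter alone. There is more than one size of the die_carrier; the one meant has the size given above.

How it is judged:
By the outcome, as a careful person would: the job done as asked, in the order asked, and still so for the second after the job is handed in, with the robot touching nothing.
It also fails if it takes over 72 s, if anything falls off the work surface, if the arm or the gripper's body presses on something with over 40 N, if the wrist force passes 120 N, or if a joint passes its speed limit or range.

## Working session

There is one attempt and no reset: what is moved stays moved. The work goes in short steps, Python scripts to look and compute and a tool call to move; the robot and the scene stay as the last step left them, time stands still between calls to the robot, and variables do not carry over. Pictures are saved under pics/ and viewed, and the job is handed in when it is done.

Besides the shell and the picture viewer there is one more tool, called after ">>>" as a command line: name --argument value ..., lists and objects as JSON in quotes. move_arm: Moves the arm, as the interface text tells. Its arguments: {"type":"object","properties":{"targets":{"type":"array"},"hand":{"type":"number"},"squeeze":{"type":"number"}},"required":["targets"]}

```bash
ls; mkdir -p pics
python3 - <<'E'
from rig import env,get_image
import cv2,numpy as np
print(env.observe())
for n in("scene","top"):
    d=get_image(n); cv2.imwrite(f"pics/{n}0.png",d["pixels"][:,:,::-1]); np.savez(f"{n}0.npz",**d)
    print(n,d["intrinsics"],d["k1"],d["R"],d["t"],-d["R"].T@d["t"])
E
```

```text
pics
{'time_s': 0.0, 'q': array([-8.94002104e+01,  2.18422413e+01,  7.43856028e+01, -8.33584761e-05,
        8.38573370e+01, -1.23361950e+01]), 'qvel': array([-0.00300348,  0.08585851, -0.02803068,  0.00368907,  0.04004971,
       -0.03767523]), 'joint_efforts': array([ 8.37523271e-05, -4.48460269e+01, -2.31278694e+01, -2.40616391e-04,
        4.85602985e-03,  1.31463301e-05]), 'position': array([ 0.12311414, -0.53570364,  0.20419508]), 'tool_rot': array([[-9.74620757e-01, -1.70092816e-05,  2.23862411e-01],
       [-2.23862188e-01,  1.48659303e-03, -9.74619675e-01],
       [-3.16214719e-04, -9.99998895e-01, -1.45267216e-03]]), 'ft_force': array([0.17572095, 0.16883953, 0.14578862]), 'wrist_torque': array([ 0.00841235, -0.02836559, -0.00254341]), 'grip_width': 0.08531719149645407}
scene [[585.97274894   0.         319.11772077]
 [  0.         585.97274894 235.27568488]
 [  0.           0.           1.        ]] 0.05654799366761716 [[-0.8239235  -0.56666225  0.00663051]
 [-0.43664855  0.62733942 -0.64481261]
 [ 0.36123138 -0.53417147 -0.76431194]] [0.45802498 0.27781644 1.36860884] [0.00430124 0.81633205 1.22214667]
top [[569.50494123   0.         329.76210413]
 [  0.         569.50494123 231.00399539]
 [  0.           0.           1.        ]] -0.12569047798053185 [[-0.01801358 -0.99976324  0.01220525]
 [-0.99638486  0.01693639 -0.08324884]
 [ 0.08302241 -0.01366074 -0.99645404]] [-0.01858545  0.55654538  1.64247806] [ 0.41783611 -0.00556945  1.6832125 ]
```

View pics/scene0.png

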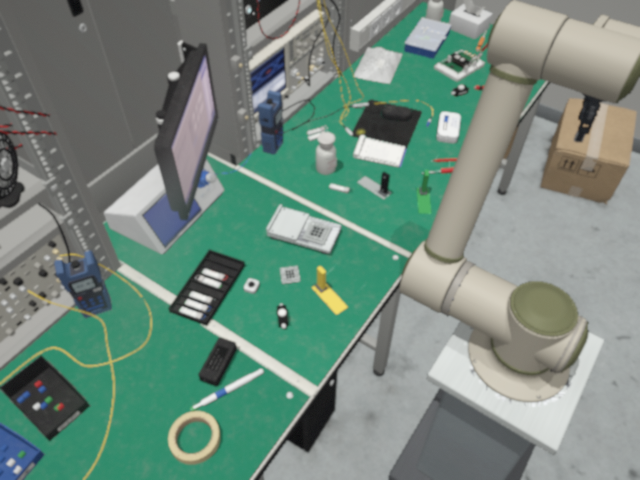

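View pics/top0.png

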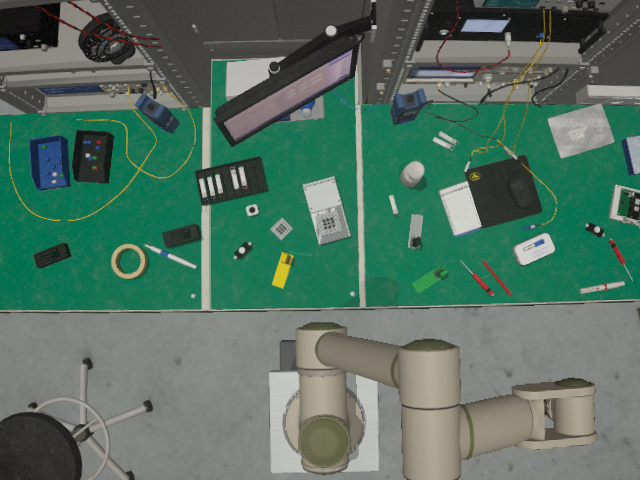

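Run:
```python
import cv2,numpy as np
t=np.load("top0.npz")["pixels"][:,:,::-1];s=np.load("scene0.npz")["pixels"][:,:,::-1]
a=cv2.resize(t[165:265,290:440],None,fx=5,fy=5,interpolation=cv2.INTER_CUBIC)
b=cv2.resize(s[165:265,255:400],None,fx=5.5,fy=5.5,interpolation=cv2.INTER_CUBIC)
cv2.imwrite("pics/t1.png",a);cv2.imwrite("pics/s1.png",b)
```

```text
(no output)
```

View pics/t1.png

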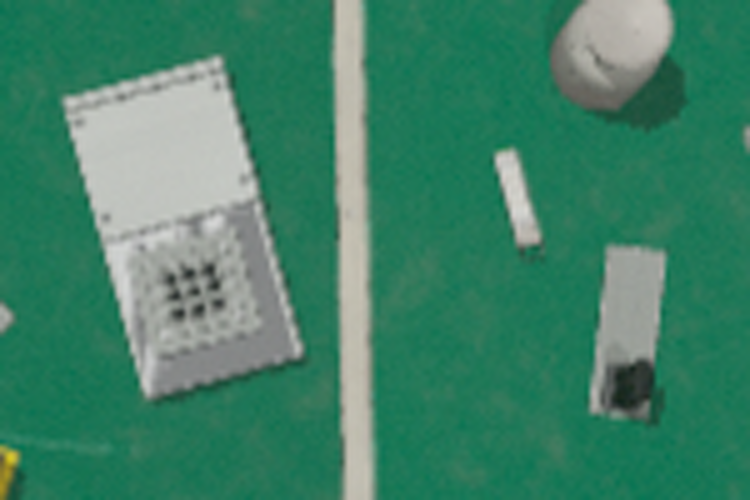

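View pics/s1.png

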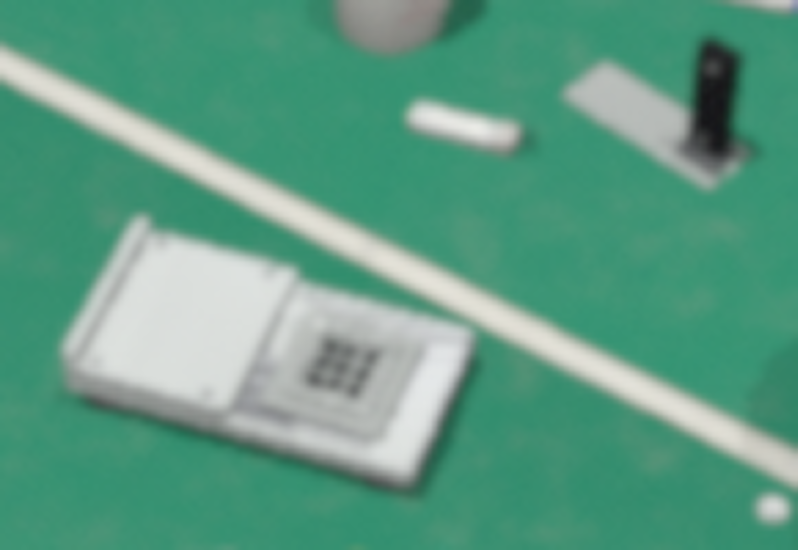

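```bash
cat > h.py <<'E'
import numpy as np,cv2
def load(n): return dict(np.load(n+".npz"))
def rays(d,uv):
    K=d["intrinsics"];k=float(d["k1"]);uv=np.asarray(uv,float).reshape(-1,2)
    p=np.c_[(uv[:,0]-K[0,2])/K[0,0],(uv[:,1]-K[1,2])/K[1,1]]
    q=p.copy()
    for _ in range(20): q=p/(1+k*(q**2).sum(1))[:,None]
    return np.c_[q,np.ones(len(q))]
def plane(d,uv,z):
    r=rays(d,uv)@d["R"]; c=-d["R"].T@d["t"]
    return c+r*((z-c[2])/r[:,2])[:,None]
def cloud(d,uv):
    uv=np.asarray(uv).reshape(-1,2); z=d["z_map"][uv[:,1].astype(int),uv[:,0].astype(int)]
    return (rays(d,uv)*z[:,None]-d["t"])@d["R"]
def proj(d,X):
    c=np.atleast_2d(X)@d["R"].T+d["t"]; s=c[:,:2]/c[:,2:]
    s=s*(1+float(d["k1"])*(s**2).sum(1))[:,None]
    K=d["intrinsics"]; return np.c_[s[:,0]*K[0,0]+K[0,2],s[:,1]*K[1,1]+K[1,2]]
def notgreen(d):
    hsv=cv2.cvtColor(d["pixels"],cv2.COLOR_RGB2HSV); 
    return (~((hsv[...,0]>55)&(hsv[...,0]<95)&(hsv[...,1]>90))).astype(np.uint8)
E
python3 - <<'E'
from h import *
for n,seeds in(("top0",{"block":(320,200),"lifter":(416,225),"module":(393,205)}),("scene0",{"block":(300,225),"lifter":(372,185),"module":(340,188)})):
    d=load(n);m=notgreen(d)
    nl,L,st,ce=cv2.connectedComponentsWithStats(m,connectivity=4)
    for k,(u,v) in seeds.items():
        l=L[v,u]; mm=(L==l).astype(np.uint8)
        c=max(cv2.findContours(mm,0,2)[0],key=cv2.contourArea)
        print(n,k,l,st[l],cv2.approxPolyDP(c,2,True).reshape(-1,2).tolist())
        ys,xs=np.nonzero(cv2.erode(mm,np.ones((3,3)))); P=cloud(d,np.c_[xs,ys])
        if len(P): print("  z pct",np.round(np.percentile(P[:,2],[5,25,50,75,95])*1e3,1), np.round(P.mean(0),3))
# bench height check
    ys,xs=np.mgrid[180:250:5,225:300:5] if n=="top0" else np.mgrid[200:300:5,330:400:5]
    P=cloud(d,np.c_[xs.ravel(),ys.ravel()]); print("bench med z",np.median(P[:,2]))
E
```

```text
top0 block 99 [ 302  176   49   69 2112] [[334, 176], [302, 185], [319, 244], [350, 236]]
  z pct [21.2 26.5 30.8 34.4 39.5] [ 0.617 -0.019  0.035]
top0 lifter 108 [408 214  15  35 409] [[411, 214], [408, 247], [419, 248], [422, 215]]
  z pct [-4.5 -0.5  2.8  6.8 78.8] [ 0.557 -0.281  0.015]
top0 module 101 [389 195  10  20 106] [[389, 195], [393, 214], [398, 213], [393, 195]]
  z pct [ 1.   6.6  8.4 11.2 15.4] [ 0.635 -0.218  0.009]
bench med z 0.002573348135987673
scene0 block 1 [     0      0    640    480 216504] [[0, 0], [0, 370], [70, 310], [92, 316], [101, 323], [108, 357], [106, 362], [84, 364], [64, 349], [50, 346], [36, 352], [0, 381], [0, 389], [39, 431], [50, 438], [88, 405], [48, 361], [36, 357], [44, 351], [55, 349], [84, 367], [106, 364], [110, 366], [112, 397], [109, 419], [97, 456], [82, 479], [89, 475], [96, 464], [108, 435], [115, 398], [113, 363], [141, 349], [148, 341], [152, 330], [151, 311], [143, 299], [149, 316], [149, 329], [145, 340], [132, 351], [111, 358], [105, 323], [96, 314], [110, 309], [110, 297], [104, 280], [111, 274], [126, 283], [139, 297], [142, 297], [142, 294], [127, 280], [129, 279], [167, 303], [171, 311], [199, 321], [204, 328], [219, 338], [199, 373], [201, 379], [216, 384], [234, 350], [237, 349], [308, 396], [249, 479], [639, 479], [639, 0]]
  z pct [-753.9 -575.7   51.6  323.1  620.2] [ 0.491 -0.198 -0.041]
scene0 lifter 17 [357 173  34  27 444] [[390, 193], [386, 189], [387, 175], [384, 173], [381, 185], [366, 176], [357, 181], [383, 199]]
  z pct [-3.7 -0.4  2.5  9.9 61.1] [ 0.548 -0.274  0.014]
scene0 module 18 [328 183  22  11 146] [[328, 186], [346, 193], [349, 191], [349, 187], [335, 183]]
  z pct [ 0.1  4.7  7.   9.7 12.8] [ 0.634 -0.216  0.007]
bench med z -0.00024522212086231713
```

```bash
cat > meas.py <<'E'
from h import *
def comp(d,roi,seed,f=8,thr=None):
    u0,v0,u1,v1=roi
    im=cv2.resize(d["pixels"][v0:v1,u0:u1],None,fx=f,fy=f,interpolation=cv2.INTER_LINEAR)
    hsv=cv2.cvtColor(im,cv2.COLOR_RGB2HSV)
    m=(~((hsv[...,0]>55)&(hsv[...,0]<95)&(hsv[...,1]>85))).astype(np.uint8)
    n,L=cv2.connectedComponents(m,connectivity=4)
    mm=(L==L[int((seed[1]-v0)*f),int((seed[0]-u0)*f)]).astype(np.uint8)
    c=max(cv2.findContours(mm,0,1)[0],key=cv2.contourArea).reshape(-1,2).astype(float)
    return (c+.5)/f-.5+np.array([u0,v0])
E
python3 - <<'E'
from meas import *
d=load("top0")
def rect(name,roi,seed,z):
    c=comp(d,roi,seed);P=plane(d,c,z)[:,:2]
    r=cv2.minAreaRect((P*1e3).astype(np.float32));print(name,np.round(r[0],1),np.round(r[1],1),round(r[2],2));print(np.round(cv2.boxPoints(r),1).tolist());return c
rect("block",(295,168,358,250),(320,200),.028)
rect("lifter",(402,206,430,256),(416,225),.002)
# depth planes: deck, pad, bench relative
for n in("top0","scene0"):
    d=load(n)
    ex=np.deg2rad(15.5)
    g={}
    # block frame guess: centre
    c0=np.array([.617,-.019]); a=np.array([np.cos(ex),np.sin(ex)]);b=np.array([-a[1],a[0]])
    for k,xs,ys,z in(("deck",(20,65),(-35,35),.03),("padL",(-80,-72),(-35,35),.022),("bench",(-80,80),(-85,-65),0),("bench2",(-80,80),(65,85),0)):
        X,Y=np.meshgrid(np.linspace(*xs,15)*1e-3,np.linspace(*ys,15)*1e-3)
        P=c0+X.reshape(-1,1)*a+Y.reshape(-1,1)*b
        uv=np.unique(np.round(proj(d,np.c_[P,np.full(len(P),z)])).astype(int),axis=0)
        q=cloud(d,uv);print(n,k,len(q),np.round(np.median(q[:,2])*1e3,2),np.round(q[:,2].std()/len(q)**.5*1e3,2))
E
```

```text
block [618. -19.] [186.8 100. ] 14.54
[[515.0, 5.900000095367432], [540.2000122070312, -90.9000015258789], [721.0, -44.0], [695.7999877929688, 52.79999923706055]]
lifter [ 554.  -282.7] [ 37.6 104.3] 81.6
[[499.70001220703125, -293.70001220703125], [602.9000244140625, -308.8999938964844], [608.4000244140625, -271.70001220703125], [505.20001220703125, -256.5]]
top0 deck 225 32.77 0.27
top0 padL 64 24.96 25.72
top0 bench 128 1.49 13.09
top0 bench2 123 0.23 0.37
scene0 deck 225 31.17 5.28
scene0 padL 68 22.52 0.29
scene0 bench 112 0.34 10.88
scene0 bench2 119 0.15 0.24
```

Run:
```python
from meas import *
def edge_fit(P,a0,side,tol=4):
    pass
for n,roiL,seed,sb in(("top0",(402,206,430,256),(416,225),(295,168,358,250)),("scene0",(350,165,400,206),(366,182),None)):
    d=load(n)
    c=comp(d,roiL,seed);P=plane(d,c,.001)[:,:2]*1e3
    # rough frame
    th=np.deg2rad(-8.4);R=np.array([[np.cos(th),np.sin(th)],[-np.sin(th),np.cos(th)]])
    q=(P-[519.9,-277.7])@R.T
    for s in(1,-1):
        m=(np.abs(q[:,1]-s*18)<4)&(q[:,0]>15)&(q[:,0]<78)
        if m.sum()>20:
            k=np.polyfit(q[m,0],q[m,1],1);print(n,"side",s,m.sum(),"slope deg",np.rad2deg(k[0]),"y at 35:",np.polyval(k,35))
    m=(np.abs(q[:,0]-85)<5)&(np.abs(q[:,1])<12)
    if m.sum()>5: k=np.polyfit(q[m,1],q[m,0],1);print(n,"tip x",k[1],"slope",np.rad2deg(k[0]))
    m=(np.abs(q[:,0]+16)<5)&(np.abs(q[:,1])<15)
    if m.sum()>5: k=np.polyfit(q[m,1],q[m,0],1);print(n,"tail x",k[1],"slope",np.rad2deg(k[0]))
    # grip: dark pixels with z>20mm
    u0,v0,u1,v1=roiL
    vs,us=np.mgrid[v0-6:v1+6,u0:u1];us=us.ravel();vs=vs.ravel()
    X=cloud(d,np.c_[us,vs])*1e3; dark=d["pixels"][vs,us].max(1)<75
    mm=dark&(X[:,2]>72)&(X[:,2]<95);print(n,"grip top pts",mm.sum(),X[mm].mean(0) if mm.any() else "")
    mm=dark&(X[:,2]>20)&(X[:,2]<95);print(n,"grip pts",mm.sum(),X[mm].mean(0).round(1),((X[mm].mean(0)[:2]-[519.9,-277.7])@R.T).round(1))
# block edges top view
d=load("top0");c=comp(d,(295,168,358,250),(320,200))
th=np.deg2rad(14.5);R=np.array([[np.cos(th),np.sin(th)],[-np.sin(th),np.cos(th)]])
for z,lo,hi in((.0315,15,85),(.0235,-75,5)):
    P=plane(d,c,z)[:,:2]*1e3
    o=np.array([618,-19])-7.5*R[0]; q=(P-o)@R.T
    for s in(1,-1):
        m=(np.abs(q[:,1]-s*48)<6)&(q[:,0]>lo)&(q[:,0]<hi)
        k=np.polyfit(q[m,0],q[m,1],1);print("block",z,s,m.sum(),np.rad2deg(k[0]),np.polyval(k,(lo+hi)/2))
    for xx in(-82.5,97.5):
        m=(np.abs(q[:,0]-xx)<7)&(np.abs(q[:,1])<35)
        k=np.polyfit(q[m,1],q[m,0],1);print("  end",xx,m.sum(),k[1],np.rad2deg(k[0]))
print("o",o)
```

```text
top0 side 1 167 slope deg 0.07546755366759625 y at 35: 17.990313608582543
top0 side -1 167 slope deg -0.012716905608311301 y at 35: -17.91835663142117
top0 tip x 85.85506024979416 slope -1.4531665539884782
top0 tail x -16.306371789444412 slope -1.1019399022849077
top0 grip top pts 31 [ 518.89186948 -276.07297059   80.54872046]
top0 grip pts 56 [ 519.  -274.4   64.3] [-1.4  3.1]
scene0 side -1 113 slope deg 1.4427989711603701 y at 35: -20.200477332281856
scene0 tip x 88.77508616172537 slope -0.4649189096332297
scene0 tail x -17.10183962792226 slope -4.689794499536618
scene0 grip top pts 20 [ 517.57782224 -272.17548706   77.16203048]
scene0 grip pts 115 [ 517.6 -270.7   52.1] [-3.3  6.6]
block 0.0315 1 182 0.33470466701126317 49.340571896442405
block 0.0315 -1 183 0.17938807493740516 -49.16996832300763
  end -82.5 186 -85.41619656336742 -0.08659384071395443
  end 97.5 184 99.25476241102322 -0.10765019026734653
block 0.0235 1 210 0.18957408779560858 49.031122655224216
block 0.0235 -1 210 -0.02372616278229001 -48.92885152304886
  end -82.5 185 -84.9430905516734 -0.0929645461802012
  end 97.5 183 100.61968782520087 -0.07706026912177154
o [610.7388927  -20.87785003]
```

```bash
cat >> h.py <<'E'
from scipy.spatial.transform import Rotation as Ro
def yawR(deg,flip=True,nose=0):
    # lifter frame: x horizontal at yaw, pitched nose down by 'nose' deg ; returns tool R
    L=Ro.from_euler('z',deg,degrees=True)*Ro.from_euler('y',nose,degrees=True)
    lx,ly,lz=L.as_matrix().T
    return np.c_[-lx,-lz,-ly] if flip else np.c_[lx,-lz,ly]
def rows(p0,R0,p1,R1,n):
    """n rows from pose 0 to 1, constant shift in world, mm & rad in tool axes"""
    rv=(Ro.from_matrix(R0).inv()*Ro.from_matrix(R1)).as_rotvec()/n
    out=[];R=Ro.from_matrix(R0)
    for i in range(n):
        out.append(np.r_[R.inv().apply((np.array(p1)-p0)/n)*1e3,rv]); R=R*Ro.from_rotvec(rv)
    return np.round(np.array(out),4)
def show(o): print("\n".join(",".join(f"{v:.1f}" if i<3 else f"{v:.4f}" for i,v in enumerate(r)) for r in o))
E
python3 - <<'E'
from meas import *
from rig import env
s=env.observe()
P1=np.array([.5195,-.277,.150]);R1=yawR(-8.4)
show(rows(s["position"],s["tool_rot"],P1,R1,10))
for n in("top0","scene0"):
    d=load(n)
    o=np.array([610.7,-20.9]);th=np.deg2rad(14.65);a=np.array([np.cos(th),np.sin(th)]);b=np.array([-a[1],a[0]])
    f=8;c=proj(d,np.r_[(o+a*-35)*1e-3,.032])[0].round().astype(int)
    w=22;u0,v0=c-w;im=cv2.resize(d["pixels"][v0:v0+2*w,u0:u0+2*w],None,fx=f,fy=f,interpolation=cv2.INTER_CUBIC)
    m=(im.max(2)<95).astype(np.uint8);ys,xs=np.nonzero(m)
    uv=np.c_[(xs+.5)/f-.5+u0,(ys+.5)/f-.5+v0];P=plane(d,uv,.0315)[:,:2]*1e3
    q=(P-o)@np.c_[a,b]; k=(np.abs(q[:,1])<22)&(np.abs(q[:,0]+30)<25);q=q[k]
    print(n,k.sum(),q.min(0),q.max(0),q.mean(0)); 
    r=cv2.minAreaRect(q.astype(np.float32));print(r)
E
```

```text
-44.4,5.5,-16.3,0.0001,0.0372,-0.0000
-43.8,5.5,-18.0,0.0001,0.0372,-0.0000
-43.1,5.5,-19.6,0.0001,0.0372,-0.0000
-42.3,5.5,-21.2,0.0001,0.0372,-0.0000
-41.5,5.5,-22.7,0.0001,0.0372,-0.0000
-40.6,5.4,-24.3,0.0001,0.0372,-0.0000
-39.7,5.4,-25.8,0.0001,0.0372,-0.0000
-38.7,5.4,-27.2,0.0001,0.0372,-0.0000
-37.7,5.4,-28.7,0.0001,0.0372,-0.0000
-36.6,5.4,-30.0,0.0001,0.0372,-0.0000
top0 1904 [-45.46133243 -11.0314676 ] [-17.38524603  19.81226977] [-30.88030569   3.79620613]
((-31.49755859375, 4.179692268371582), (30.135435104370117, 27.94194793701172), 86.34103393554688)Traceback (most recent call last):
  File "<stdin>", line 14, in <module>
    return umr_minimum(a, axis, None, out, keepdims, initial, where)
ValueError: zero-size array to reduction operation minimum which has no identity
```

>>> move_arm --targets '[-44.4, 5.5, -16.3, 0, 0.0372, 0, -43.8, 5.5, -18.0, 0, 0.0372, 0, -43.1, 5.5, -19.6, 0, 0.0372, 0, -42.3, 5.5, -21.2, 0, 0.0372, 0, -41.5, 5.5, -22.7, 0, 0.0372, 0]' --hand 0 --squeeze 80

```text
time_s: 0.72
position: [0.3224, -0.4056, 0.1769]
tool_rot: [[-0.999, -0.0, 0.038], [-0.038, 0.001, -0.999], [0.0, -1.0, -0.001]]
ft_force: [0.3, 0.8, -0.5]
grip_width: 0.043
```

>>> move_arm --targets '[-40.6, 5.4, -24.3, 0, 0.0372, 0, -39.7, 5.4, -25.8, 0, 0.0372, 0, -38.7, 5.4, -27.2, 0, 0.0372, 0, -37.7, 5.4, -28.7, 0, 0.0372, 0, -36.6, 5.4, -30.0, 0, 0.0372, 0]'

```text
time_s: 1.35
position: [0.5206, -0.2762, 0.1498]
tool_rot: [[-0.989, -0.001, -0.147], [0.147, 0.0, -0.989], [0.001, -1.0, -0.0]]
ft_force: [-0.4, -0.9, -0.4]
grip_width: 0.0428
```

Run:
```python
from h import *
from rig import env,get_image
s=env.observe();print(s["time_s"],s["position"],s["grip_width"],s["q"],s["ft_force"])
R1=yawR(-8.4);print((Ro.from_matrix(s["tool_rot"]).inv()*Ro.from_matrix(R1)).as_rotvec())
print((np.array([.5195,-.277,.049])-s["position"])@s["tool_rot"]*1e3)
for n in("scene",):
    d=get_image(n);np.savez(n+"1.npz",**d);cv2.imwrite("pics/s2.png",cv2.resize(d["pixels"][130:250,250:450,::-1],None,fx=4,fy=4,interpolation=2))
```

```text
1.35 [ 0.52056575 -0.27619955  0.14982039] 0.04280126663332811 [-3.94495495e+01  2.81977601e+01  7.30839214e+01 -2.11020042e-03
  7.87567320e+01  5.89966572e+01] [-0.38696114 -0.90810006 -0.39981896]
[ 0.00031462 -0.00079927  0.00059314]
[  0.87681582 100.82062622   0.97999467]
```

View pics/s2.png

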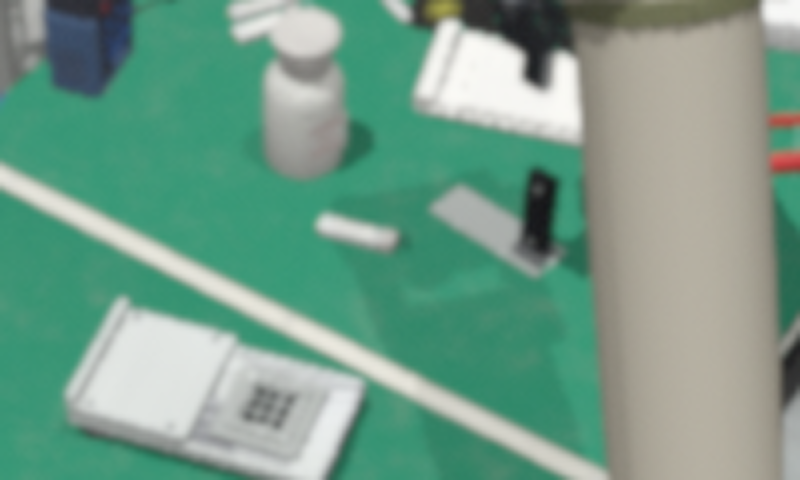

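The image shows the fingers (dark, about 540,60 in the crop) above the black grip (540,210). I'll descend.

>>> move_arm --targets '[0.2, 16, 0.2, 0, 0, 0, 0.2, 16, 0.2, 0, 0, 0, 0.2, 16, 0.2, 0, 0, 0, 0.2, 12, 0.2, 0, 0, 0, 0, 10, 0.2, 0, 0, 0]'

```text
time_s: 2.02
position: [0.5184, -0.2782, 0.0797]
tool_rot: [[-0.989, -0.0, -0.146], [0.146, 0.0, -0.989], [0.0, -1.0, -0.0]]
ft_force: [0.1, 0.0, 0.6]
grip_width: 0.0426
```

>>> move_arm --targets '[0, 10, 0, 0, 0, 0, 0, 10, 0, 0, 0, 0, 0, 6, 0, 0, 0, 0, 0, 4.8, 0, 0, 0, 0, 0, 0, 0, 0, 0, 0]'

```text
time_s: 2.65
position: [0.5185, -0.2781, 0.0493]
tool_rot: [[-0.989, -0.0, -0.146], [0.146, 0.0, -0.989], [0.0, -1.0, -0.0]]
ft_force: [-0.3, 0.4, 0.4]
grip_width: 0.0429
```

>>> move_arm --targets '[0, 0, 0, 0, 0, 0, 0, 0, 0, 0, 0, 0, 0, 0, 0, 0, 0, 0, 0, 0, 0, 0, 0, 0, 0, 0, 0, 0, 0, 0]' --hand -1 --squeeze 80

```text
time_s: 3.28
position: [0.5187, -0.2782, 0.05]
tool_rot: [[-0.989, 0.001, -0.146], [0.146, -0.0, -0.989], [-0.001, -1.0, 0.0]]
ft_force: [-1.3, 0.6, 6.3]
grip_width: 0.0081
```

>>> move_arm --targets '[0, 0, 0, 0, 0, 0, 0, 0, 0, 0, 0, 0, 0, 0, 0, 0, 0, 0, 0, 0, 0, 0, 0, 0, 0, 0, 0, 0, 0, 0]'

```text
time_s: 3.9
position: [0.5187, -0.2782, 0.0501]
tool_rot: [[-0.989, 0.001, -0.146], [0.146, -0.0, -0.989], [-0.001, -1.0, 0.0]]
ft_force: [-1.3, 0.9, 5.4]
grip_width: 0.0082
```

Run:
```python
from h import *
from rig import env,get_image
s=env.observe();print(s["time_s"],s["position"],s["grip_width"],s["ft_force"],s["wrist_torque"])
ims=[]
for n in("scene","top"):
    d=get_image(n);np.savez(n+"2.npz",**d)
    c=proj(d,[.54,-.28,.05])[0].astype(int);ims.append(cv2.resize(d["pixels"][c[1]-40:c[1]+40,c[0]-45:c[0]+45,::-1],(400,356),interpolation=2))
cv2.imwrite("pics/g1.png",np.hstack(ims))
```

```text
3.9 [ 0.51867394 -0.27821938  0.05006589] 0.008161244018934663 [-1.32907728  0.91225572  5.3715562 ] [0.20907009 0.15077111 0.00079467]
```

View pics/g1.png

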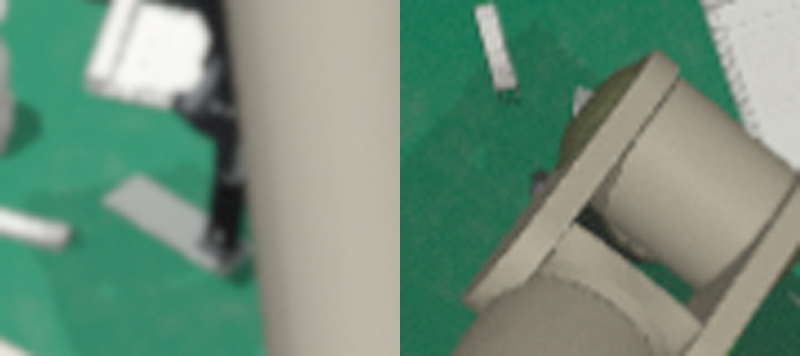

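>>> move_arm --targets '[0, -2, 0, 0, 0, 0, 0, -8, 0, 0, 0, 0, 0, -15, 0, 0, 0, 0, 0, -20, 0, 0, 0, 0, 0, -15, 0, 0, 0, 0]'

```text
time_s: 4.62
position: [0.5188, -0.2784, 0.1112]
tool_rot: [[-0.989, 0.001, -0.146], [0.146, -0.001, -0.989], [-0.001, -1.0, 0.001]]
ft_force: [0.0, -0.3, -1.0]
grip_width: 0.0083
```

Run:
```python
from h import *
from rig import env,get_image
s=env.observe();print(s["time_s"],s["position"],s["grip_width"],s["ft_force"],s["wrist_torque"])
d=get_image("scene");np.savez("scene3.npz",**d)
c=proj(d,[.54,-.28,.05])[0].astype(int);cv2.imwrite("pics/g2.png",cv2.resize(d["pixels"][c[1]-50:c[1]+50,c[0]-60:c[0]+60,::-1],None,fx=6,fy=6,interpolation=2))
```

```text
4.625 [ 0.51878258 -0.27839712  0.11123359] 0.008298352819688314 [ 0.02874787 -0.33590261 -1.04761576] [0.0519285  0.03896224 0.00326107]
```

View pics/g2.png

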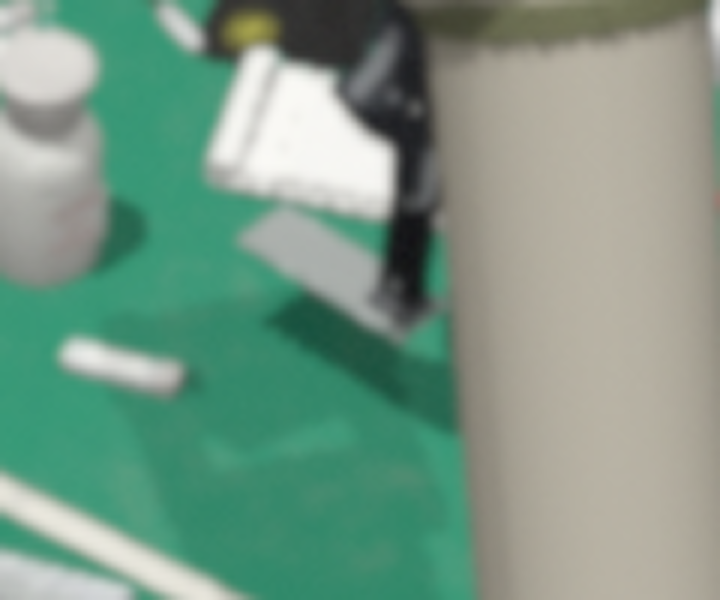

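Run:
```python
from meas import *
d=load("scene3")
o=np.array([.5187,-.2783]);th=np.deg2rad(-8.4);a=np.array([np.cos(th),np.sin(th)]);b=np.array([-a[1],a[0]])
X,Y=np.meshgrid(np.linspace(.025,.080,25),np.linspace(-.013,.013,15))
for zz in(.063,):
    P=np.c_[o+X.reshape(-1,1)*a+Y.reshape(-1,1)*b,np.full(X.size,zz)]
    uv=np.unique(proj(d,P).round().astype(int),axis=0);q=cloud(d,uv)
    lx=(q[:,:2]-o)@a;ly=(q[:,:2]-o)@b
    k=np.abs(q[:,2]-.063)<.015
    A=np.c_[lx,ly,np.ones(len(lx))][k];co,res,_,_=np.linalg.lstsq(A,q[k,2],rcond=None);sd=np.sqrt(res[0]/k.sum());cov=np.linalg.inv(A.T@A)*sd**2
    print(k.sum(),len(k),co*1e3,"slopes deg",np.rad2deg(co[:2]),"+-",np.rad2deg(np.sqrt(np.diag(cov))[:2]))
# tip location via rays at z=.0625
d["pixels"]=d["pixels"]
c=comp(d,(330,145,420,200),proj(d,np.r_[o+.06*a,.063])[0].round().astype(int))
P=plane(d,c,.0622)[:,:2];q=(P-o)@np.c_[a,b]*1e3
m=(np.abs(q[:,0]-85)<6)&(np.abs(q[:,1])<12);print("tip",m.sum(),np.polyfit(q[m,1],q[m,0],1))
for s in(1,-1):
    m=(np.abs(q[:,1]-18*s)<5)&(q[:,0]>20)&(q[:,0]<75);print(s,m.sum(),np.polyfit(q[m,0]-45,q[m,1],1) if m.sum()>5 else"")
```

```text
141 144 [-17.34695383  69.42453874  62.52549151] slopes deg [-0.99390724  3.97773306] +- [0.68116263 1.32644553]
tip 42 [-2.88214805e-02  8.92193633e+01]
1 22 [-0.02362791 23.34968291]
-1 0
```

Run:
```python
from h import *
from rig import env
s=env.observe()
show(rows(s["position"],s["tool_rot"],np.array([.4536,-.0578,.105]),yawR(14.65,nose=0.5),10))
```

```text
9.7,0.7,-20.9,-0.0001,-0.0402,-0.0012
8.9,0.7,-21.3,-0.0001,-0.0402,-0.0012
8.0,0.7,-21.6,-0.0001,-0.0402,-0.0012
7.1,0.7,-21.9,-0.0001,-0.0402,-0.0012
6.3,0.8,-22.2,-0.0001,-0.0402,-0.0012
5.4,0.8,-22.4,-0.0001,-0.0402,-0.0012
4.5,0.8,-22.6,-0.0001,-0.0402,-0.0012
3.5,0.8,-22.8,-0.0001,-0.0402,-0.0012
2.6,0.8,-22.9,-0.0001,-0.0402,-0.0012
1.7,0.8,-23.0,-0.0001,-0.0402,-0.0012
```

>>> move_arm --targets '[9.7, 0.7, -20.9, 0, -0.0402, -0.0012, 8.9, 0.7, -21.3, 0, -0.0402, -0.0012, 8.0, 0.7, -21.6, 0, -0.0402, -0.0012, 7.1, 0.7, -21.9, 0, -0.0402, -0.0012, 6.3, 0.8, -22.2, 0, -0.0402, -0.0012]'

```text
time_s: 5.3
position: [0.4853, -0.167, 0.1061]
tool_rot: [[-0.998, -0.006, 0.056], [-0.056, 0.0, -0.998], [0.006, -1.0, -0.001]]
ft_force: [0.5, -0.2, -0.8]
grip_width: 0.0084
```

>>> move_arm --targets '[5.4, 0.8, -22.4, 0, -0.0402, -0.0012, 4.5, 0.8, -22.6, 0, -0.0402, -0.0012, 3.5, 0.8, -22.8, 0, -0.0402, -0.0012, 2.6, 0.8, -22.9, 0, -0.0402, -0.0012, 1.7, 0.8, -23.0, 0, -0.0402, -0.0012]'

```text
time_s: 5.92
position: [0.4522, -0.0559, 0.1023]
tool_rot: [[-0.967, -0.012, 0.256], [-0.256, -0.001, -0.967], [0.012, -1.0, -0.002]]
ft_force: [1.1, -0.6, -1.3]
grip_width: 0.0082
```

Run:
```python
from h import *
from rig import env,get_image
s=env.observe();print(s["time_s"],s["position"],s["grip_width"],s["ft_force"],s["wrist_torque"],s["q"])
R1=yawR(14.65,nose=.5);print((Ro.from_matrix(s["tool_rot"]).inv()*Ro.from_matrix(R1)).as_rotvec(),(np.array([.4536,-.0578,.105])-s["position"])@s["tool_rot"]*1e3)
ims=[]
for n in("scene","top"):
    d=get_image(n);np.savez(n+"4.npz",**d)
    c=proj(d,[.54,-.03,.03])[0].astype(int);ims.append(cv2.resize(d["pixels"][c[1]-50:c[1]+50,c[0]-40:c[0]+40,::-1],(400,500),interpolation=2))
cv2.imwrite("pics/g4.png",np.hstack(ims))
```

```text
5.925 [ 0.45222196 -0.05585867  0.10231738] 0.00818639504908383 [ 1.0529323  -0.64881033 -1.25185173] [-0.06292744 -0.02076118  0.01044342] [-21.79888554  19.30436786  97.62474803  -0.32226858  63.68543963
  53.53771427]
[0.00231692 0.00276441 0.00288832] [-0.80487643 -2.69736855  2.22274775]
```

View pics/g4.png

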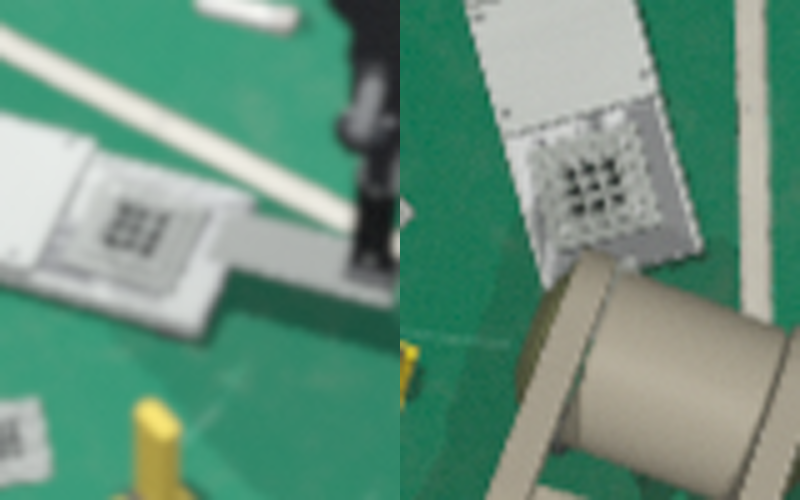

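>>> move_arm --targets '[-0.8, 6, 2.2, 0.0023, 0.0028, 0, 0, 6, 0, 0, 0, 0, 0, 5, 0, 0, 0, 0, 0, 4, 0, 0, 0, 0, 0, 1, 0, 0, 0, 0]'

```text
time_s: 6.65
position: [0.4537, -0.0593, 0.08]
tool_rot: [[-0.968, -0.012, 0.25], [-0.25, -0.003, -0.968], [0.012, -1.0, -0.0]]
ft_force: [0.7, -0.3, -0.5]
grip_width: 0.0083
```

```bash
cat > st.py <<'E'
from h import *
from rig import env
s=env.observe();R=s["tool_rot"]
o=np.array([610.7,-20.9]);th=np.deg2rad(14.65);a=np.array([np.cos(th),np.sin(th)]);b=np.array([-a[1],a[0]])
p=s["position"]*1e3
lx=-R[:,0];lz=-R[:,1]
tip=p+86.3*lx-50.1*lz   # underside tip
t=np.r_[(tip[:2]-o)@np.c_[a,b],tip[2]]
f=s["ft_force"]
print("t",round(s["time_s"],2),"TCP",p.round(1),"tip blk",t.round(1),"nose",round(np.degrees(-np.arcsin(lx[2])),2),"roll",round(np.degrees(np.arcsin(-R[2,2])),2),"yaw",round(np.degrees(np.arctan2(lx[1],lx[0])),2),"F blk",np.r_[f[:2]@np.c_[a,b],f[2]].round(1),"T",s["wrist_torque"].round(2),"w",round(s["grip_width"],4))
E
python3 st.py
```

```text
t 6.65 TCP [453.7 -59.3  80. ] tip blk [-75.9   2.3  28.8] nose 0.69 roll 0.02 yaw 14.48 F blk [ 0.6 -0.5 -0.5] T [-0.01  0.02  0.04] w 0.0083
```

>>> move_arm --targets '[0, 1, 0.5, 0, 0, 0, 0, 1, 0.5, 0, 0, 0, 0, 1, 0.5, 0, 0, 0, 0, 0.5, 0, 0, 0, 0, 0, 0, 0, 0, 0, 0]'

```text
time_s: 7.28
position: [0.4541, -0.0607, 0.0768]
tool_rot: [[-0.968, -0.011, 0.25], [-0.25, -0.003, -0.968], [0.012, -1.0, -0.0]]
ft_force: [-0.3, -0.5, -1.6]
grip_width: 0.0082
```

```bash
python3 st.py
```

```text
t 7.28 TCP [454.1 -60.7  76.8] tip blk [-75.9   0.9  25.7] nose 0.67 roll 0.01 yaw 14.5 F blk [-0.4 -0.4 -1.6] T [ 0.02 -0.03  0.03] w 0.0082
```

>>> move_arm --targets '[0, 0.5, -1, 0, 0, 0, 0, 0.5, -1, 0, 0, 0, 0, 0.5, -1, 0, 0, 0, 0, 0, 0, 0, 0, 0, 0, 0, 0, 0, 0, 0]'

```text
time_s: 7.9
position: [0.4534, -0.0578, 0.0753]
tool_rot: [[-0.968, -0.011, 0.25], [-0.25, -0.003, -0.968], [0.012, -1.0, 0.0]]
ft_force: [-0.2, -0.2, -0.7]
grip_width: 0.0083
```

```bash
python3 st.py
```

```text
t 7.9 TCP [453.4 -57.8  75.3] tip blk [-75.8   3.8  24.2] nose 0.67 roll -0.0 yaw 14.5 F blk [-0.2 -0.1 -0.7] T [-0.03 -0.05 -0.02] w 0.0083
```

>>> move_arm --targets '[0, 0.3, 0, 0, 0, 0, 0, 0.2, 0, 0, 0, 0, 0, 0.2, 0, 0, 0, 0, 0, 0, 0, 0, 0, 0, 0, 0, 0, 0, 0, 0]'

```text
time_s: 8.52
position: [0.4533, -0.0578, 0.0746]
tool_rot: [[-0.968, -0.011, 0.25], [-0.25, -0.003, -0.968], [0.012, -1.0, -0.0]]
ft_force: [-1.6, -1.1, 1.4]
grip_width: 0.008
```

```bash
python3 st.py
```

```text
t 8.53 TCP [453.3 -57.8  74.6] tip blk [-76.    3.9  23.5] nose 0.68 roll 0.01 yaw 14.5 F blk [-1.8 -0.7  1.4] T [-0.1   0.23 -0.03] w 0.008
```

>>> move_arm --targets '[-2, -0.02, 0, 0, 0, 0, -2, -0.02, 0, 0, 0, 0, -2, -0.02, 0, 0, 0, 0, -2, -0.02, 0, 0, 0, 0, -2, -0.02, 0, 0, 0, 0]'

```text
time_s: 9.15
position: [0.4631, -0.0553, 0.0746]
tool_rot: [[-0.968, -0.011, 0.25], [-0.25, -0.003, -0.968], [0.012, -1.0, -0.0]]
ft_force: [-1.4, -0.9, 1.2]
grip_width: 0.0084
```

```bash
python3 st.py
```

```text
t 9.15 TCP [463.1 -55.3  74.6] tip blk [-65.8   3.9  23.5] nose 0.67 roll 0.0 yaw 14.5 F blk [-1.6 -0.5  1.2] T [-0.04  0.27  0.02] w 0.0084
```

>>> move_arm --targets '[-2, -0.02, 0, 0, 0, 0, -2, -0.02, 0, 0, 0, 0, -2, -0.02, 0, 0, 0, 0, -2, -0.02, 0, 0, 0, 0, -1.5, -0.02, 0, 0, 0, 0]'

```text
time_s: 9.78
position: [0.4723, -0.0529, 0.0746]
tool_rot: [[-0.968, -0.011, 0.25], [-0.25, -0.003, -0.968], [0.012, -1.0, -0.0]]
ft_force: [-2.7, 0.2, 1.9]
grip_width: 0.0079
```

```bash
python3 st.py
python3 - <<'E'
from h import *
from rig import env,get_image
ims=[]
for n in("scene","top"):
    d=get_image(n);np.savez(n+"5.npz",**d)
    c=proj(d,[.56,-.03,.03])[0].astype(int);ims.append(cv2.resize(d["pixels"][c[1]-40:c[1]+40,c[0]-32:c[0]+32,::-1],(400,500),interpolation=2))
cv2.imwrite("pics/g5.png",np.hstack(ims))
E
```

```text
t 9.78 TCP [472.3 -52.9  74.6] tip blk [-56.3   3.9  23.5] nose 0.67 roll 0.0 yaw 14.5 F blk [-2.6  0.9  1.9] T [-0.07  0.39  0.03] w 0.0079
```

View pics/g5.png

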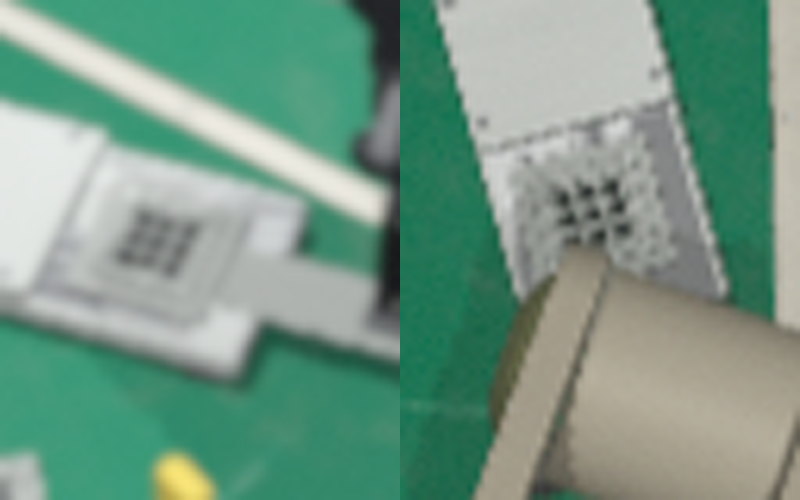

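>>> move_arm --targets '[-1.6, -0.02, 0, 0, 0, 0, -1.6, -0.02, 0, 0, 0, 0, -1.6, -0.02, 0, 0, 0, 0, -1.6, -0.02, 0, 0, 0, 0, -1.6, -0.02, 0, 0, 0, 0]'

```text
time_s: 10.5
position: [0.48, -0.0509, 0.0746]
tool_rot: [[-0.968, -0.012, 0.25], [-0.25, -0.003, -0.968], [0.012, -1.0, -0.0]]
ft_force: [-4.0, -0.1, 4.7]
grip_width: 0.0083
```

```bash
python3 st.py
```

```text
t 10.5 TCP [480.  -50.9  74.6] tip blk [-48.4   3.9  23.4] nose 0.68 roll 0.01 yaw 14.5 F blk [-3.9  0.9  4.7] T [-0.08  0.66 -0.02] w 0.0083
```

>>> move_arm --targets '[-0.5, -0.15, 0, 0, 0, 0, -0.7, -0.1, 0, 0, 0, 0, -0.7, -0.01, 0, 0, 0, 0, -0.7, -0.01, 0, 0, 0, 0, -0.7, -0.01, 0, 0, 0, 0]'

```text
time_s: 11.12
position: [0.4832, -0.0501, 0.0748]
tool_rot: [[-0.968, -0.011, 0.25], [-0.25, -0.003, -0.968], [0.012, -1.0, -0.0]]
ft_force: [-2.1, -0.0, 2.0]
grip_width: 0.008
```

```bash
python3 st.py
```

```text
t 11.12 TCP [483.2 -50.1  74.8] tip blk [-45.    3.8  23.7] nose 0.67 roll 0.0 yaw 14.5 F blk [-2.   0.5  2. ] T [-0.07  0.43  0.01] w 0.008
```

Good, light touch. Advance slowly to home.

>>> move_arm --targets '[-0.5, -0.01, 0, 0, 0, 0, -0.5, -0.01, 0, 0, 0, 0, -0.5, -0.01, 0, 0, 0, 0, -0.5, -0.01, 0, 0, 0, 0, -0.2, 0, 0, 0, 0, 0]'

```text
time_s: 11.75
position: [0.4853, -0.0495, 0.0748]
tool_rot: [[-0.968, -0.011, 0.25], [-0.25, -0.003, -0.968], [0.012, -1.0, -0.0]]
ft_force: [-2.8, 0.0, 2.5]
grip_width: 0.008
```

```bash
python3 st.py
```

```text
t 11.75 TCP [485.3 -49.5  74.8] tip blk [-42.9   3.8  23.7] nose 0.67 roll 0.0 yaw 14.5 F blk [-2.7  0.7  2.5] T [-0.07  0.45  0.02] w 0.008
```

>>> move_arm --targets '[-0.4, -0.01, 0, 0, 0, 0, -0.4, -0.01, 0, 0, 0, 0, -0.4, -0.01, 0, 0, 0, 0, -0.3, 0, 0, 0, 0, 0, 0, 0, 0, 0, 0, 0]'

```text
time_s: 12.38
position: [0.4857, -0.0493, 0.075]
tool_rot: [[-0.968, -0.014, 0.251], [-0.251, -0.003, -0.968], [0.014, -1.0, -0.0]]
ft_force: [-6.8, -1.7, 6.9]
grip_width: 0.0081
```

```bash
python3 st.py
```

```text
t 12.38 TCP [485.7 -49.3  75. ] tip blk [-42.5   4.   23.7] nose 0.8 roll 0.02 yaw 14.51 F blk [-7.   0.1  6.9] T [-0.24  1.36  0.02] w 0.0081
```

>>> move_arm --targets '[0.4, -0.05, 0, 0, 0, 0, 0.3, -0.05, 0, 0, 0, 0, 0, 0, 0, 0, 0, 0, 0, 0, 0, 0, 0, 0, 0, 0, 0, 0, 0, 0]'

```text
time_s: 13.0
position: [0.4858, -0.0494, 0.075]
tool_rot: [[-0.968, -0.012, 0.25], [-0.25, -0.003, -0.968], [0.012, -1.0, -0.0]]
ft_force: [-6.3, -0.6, 4.2]
grip_width: 0.0078
```

```bash
python3 st.py
python3 - <<'E'
from h import *
from rig import env,get_image
ims=[]
for n in("scene","top"):
    d=get_image(n);np.savez(n+"6.npz",**d)
    c=proj(d,[.58,-.03,.03])[0].astype(int);ims.append(cv2.resize(d["pixels"][c[1]-40:c[1]+40,c[0]-32:c[0]+32,::-1],(400,500),interpolation=2))
cv2.imwrite("pics/g6.png",np.hstack(ims))
E
```

```text
t 13.0 TCP [485.8 -49.4  75. ] tip blk [-42.4   3.8  23.8] nose 0.71 roll 0.01 yaw 14.5 F blk [-6.2  1.   4.2] T [-0.18  0.92 -0.06] w 0.0078
```

View pics/g6.png

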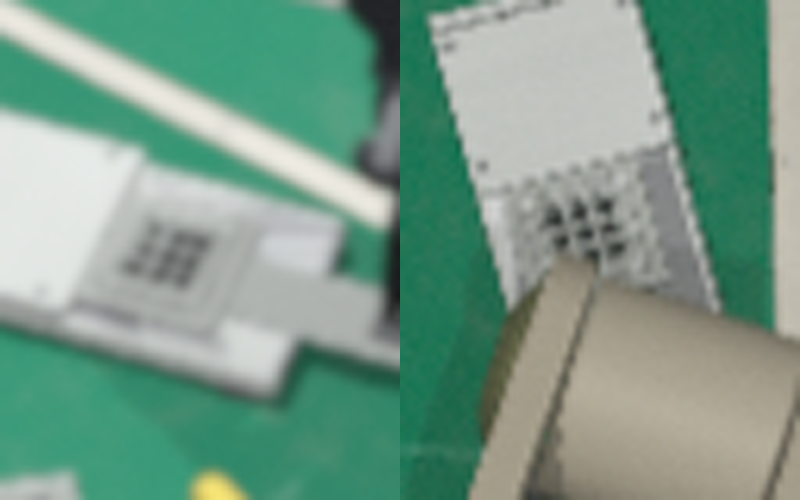

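The carrier abuts the step in both views (scene about 100,270 and top about 560,190 in the crops), and Fx is steady. Next I'll compute the tipping arc.

```bash
cat > arc.py <<'E'
from h import *
def corner(t):
    c,s=np.cos(t),np.sin(t)
    if t<np.arctan2(3,8): return np.array([12.5-8*c-6*s-46*c+3*s, 46*s+3*c])
    return np.array([12.5-3*s-54*c, 54*s-(3*c if c<0 else 0)])
def phi(t): return np.deg2rad(.7)+np.minimum(t,np.deg2rad(90))*19.5/90
def pose(t,g):
    # returns TCP (block x,z) and phi ; g gap from core face
    f=phi(t);psi=t-f if t>f else 0
    c,s=np.cos(t),np.sin(t)
    X=np.array([c,-s]);Z=np.array([s,c])
    U=corner(t)-g*X-2*np.cos(psi)*Z
    if t==0: U[1]=0
    lx=np.array([np.cos(f),-np.sin(f)]);lz=np.array([np.sin(f),np.cos(f)])
    return U-86.3*lx+50.1*lz,f
def arcrows(ts,gs):
    out=[];P=[pose(np.deg2rad(t),g) for t,g in zip(ts,gs)]
    for (p,f),(q,h) in zip(P,P[1:]):
        d=q-p;lx=np.array([np.cos(f),-np.sin(f)]);lz=np.array([np.sin(f),np.cos(f)])
        # tool x=-lx,y=-lz,z=-ly; nose-down = + about ly = - about tool z
        out.append([-d@lx,-d@lz,0,0,0,-(h-f)])
    return np.array(out)
if __name__=="__main__":
    import sys
    ts=[0,1,4,7,10,13]+list(range(16,92,3))+[94,97,100,103]
    gs=[.3]+[.6]*(len(ts)-1)
    o=arcrows(ts,gs)
    for i,r in enumerate(o):
        print(ts[i+1],",".join(f"{v:.1f}" for v in r[:3]),f"0,0,{r[5]:.4f}", pose(np.deg2rad(ts[i+1]),gs[i+1])[0].round(1))
E
python3 arc.py
```

```text
1 0.2,-2.1,0.0 0,0,-0.0038 [-127.7   53.3]
4 -0.4,-3.4,0.0 0,0,-0.0113 [-127.2   56.7]
7 -0.5,-3.4,0.0 0,0,-0.0113 [-126.6   60.1]
10 -0.6,-3.4,0.0 0,0,-0.0113 [-125.8   63.4]
13 -0.8,-3.4,0.0 0,0,-0.0113 [-124.9   66.8]
16 -0.9,-3.4,0.0 0,0,-0.0113 [-123.8   70.1]
19 -1.0,-3.3,0.0 0,0,-0.0113 [-122.5   73.3]
22 -1.1,-3.5,0.0 0,0,-0.0113 [-121.1   76.8]
25 -1.2,-3.7,0.0 0,0,-0.0113 [-119.5   80.4]
28 -1.3,-3.7,0.0 0,0,-0.0113 [-117.8   83.9]
31 -1.5,-3.7,0.0 0,0,-0.0113 [-115.9   87.4]
34 -1.6,-3.6,0.0 0,0,-0.0113 [-113.9   90.8]
37 -1.7,-3.6,0.0 0,0,-0.0113 [-111.7   94.1]
40 -1.8,-3.5,0.0 0,0,-0.0113 [-109.4   97.3]
43 -1.9,-3.5,0.0 0,0,-0.0113 [-106.9  100.4]
46 -2.0,-3.4,0.0 0,0,-0.0113 [-104.3  103.4]
49 -2.1,-3.3,0.0 0,0,-0.0113 [-101.6  106.2]
52 -2.3,-3.3,0.0 0,0,-0.0113 [-98.7 109. ]
55 -2.4,-3.2,0.0 0,0,-0.0113 [-95.8 111.6]
58 -2.5,-3.1,0.0 0,0,-0.0113 [-92.7 114.1]
61 -2.6,-3.0,0.0 0,0,-0.0113 [-89.5 116.5]
64 -2.6,-2.9,0.0 0,0,-0.0113 [-86.2 118.7]
67 -2.7,-2.9,0.0 0,0,-0.0113 [-82.9 120.8]
70 -2.8,-2.8,0.0 0,0,-0.0113 [-79.4 122.7]
73 -2.9,-2.7,0.0 0,0,-0.0113 [-75.9 124.5]
76 -3.0,-2.6,0.0 0,0,-0.0113 [-72.3 126.1]
79 -3.1,-2.5,0.0 0,0,-0.0113 [-68.6 127.5]
82 -3.1,-2.4,0.0 0,0,-0.0113 [-64.9 128.8]
85 -3.2,-2.2,0.0 0,0,-0.0113 [-61.2 129.9]
88 -3.3,-2.1,0.0 0,0,-0.0113 [-57.4 130.9]
91 -3.1,-1.8,0.0 0,0,-0.0076 [-53.9 131.5]
94 -2.8,-1.1,0.0 0,0,-0.0000 [-50.9 131.5]
97 -2.8,-0.9,0.0 0,0,-0.0000 [-48.  131.4]
100 -2.9,-0.8,0.0 0,0,-0.0000 [-45.  131.2]
103 -2.9,-0.6,0.0 0,0,-0.0000 [-42.1 130.7]
```

>>> move_arm --targets '[0.3, -0.1, 0, 0, 0, 0, 0.2, -2.1, 0, 0, 0, -0.0038, -0.4, -3.4, 0, 0, 0, -0.0113, -0.5, -3.4, 0, 0, 0, -0.0113, 0, 0, 0, 0, 0, 0]'

```text
time_s: 13.72
position: [0.487, -0.0491, 0.0841]
tool_rot: [[-0.967, -0.036, 0.251], [-0.25, -0.01, -0.968], [0.038, -0.999, 0.0]]
ft_force: [0.2, 0.2, -1.5]
grip_width: 0.0081
```

```bash
python3 st.py;python3 - <<'E'
from h import *
from rig import env,get_image
ims=[]
for n in("scene","top"):
    d=get_image(n);np.savez(n+"7.npz",**d)
    c=proj(d,[.58,-.03,.03])[0].astype(int);ims.append(cv2.resize(d["pixels"][c[1]-40:c[1]+40,c[0]-32:c[0]+32,::-1],(400,500),interpolation=2))
cv2.imwrite("pics/g7.png",np.hstack(ims))
E
```

```text
t 13.72 TCP [487.  -49.1  84.1] tip blk [-42.4   3.7  30.8] nose 2.16 roll -0.02 yaw 14.51 F blk [ 0.2  0.2 -1.5] T [-0.02  0.01 -0.05] w 0.0081
```

View pics/g7.png

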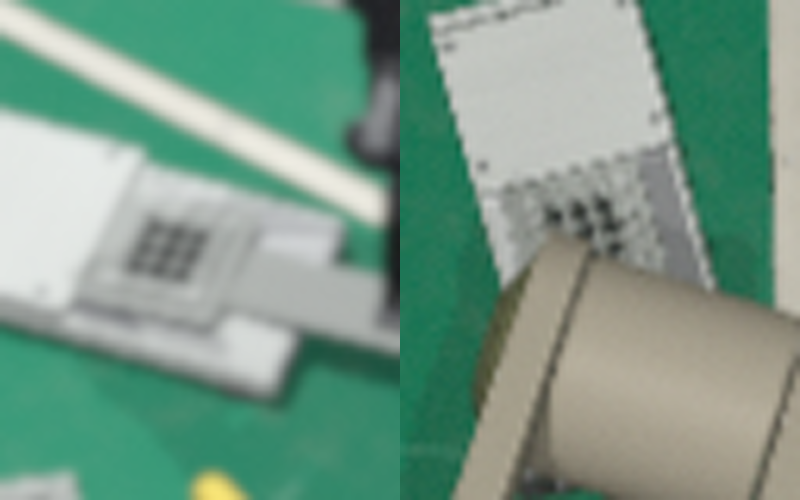

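>>> move_arm --targets '[-0.6, -3.4, 0, 0, 0, -0.0113, -0.8, -3.4, 0, 0, 0, -0.0113, -0.9, -3.4, 0, 0, 0, -0.0113, -1.0, -3.3, 0, 0, 0, -0.0113, -1.1, -3.5, 0, 0, 0, -0.0113]'

```text
time_s: 14.45
position: [0.492, -0.0478, 0.1009]
tool_rot: [[-0.964, -0.092, 0.25], [-0.249, -0.024, -0.968], [0.095, -0.995, -0.0]]
ft_force: [-0.1, -0.2, -0.6]
grip_width: 0.0079
```

```bash
python3 st.py
```

```text
t 14.45 TCP [492.  -47.8 100.9] tip blk [-40.5   3.8  42.8] nose 5.46 roll 0.0 yaw 14.5 F blk [-0.2 -0.2 -0.6] T [-0.02 -0.02 -0.02] w 0.0079
```

>>> move_arm --targets '[-1.2, -3.7, 0, 0, 0, -0.0113, -1.3, -3.7, 0, 0, 0, -0.0113, -1.5, -3.7, 0, 0, 0, -0.0113, -1.6, -3.6, 0, 0, 0, -0.0113, -1.7, -3.6, 0, 0, 0, -0.0113]'

```text
time_s: 15.08
position: [0.5011, -0.0454, 0.1181]
tool_rot: [[-0.957, -0.146, 0.25], [-0.247, -0.038, -0.968], [0.151, -0.988, -0.0]]
ft_force: [0.7, 0.1, -0.4]
grip_width: 0.0085
```

```bash
cat > pic.py <<'E'
import sys
from h import *
from rig import env,get_image
ims=[]
for n in("scene","top"):
    d=get_image(n);np.savez(n+sys.argv[1]+".npz",**d)
    c=proj(d,[.59,-.03,.05])[0].astype(int);ims.append(cv2.resize(d["pixels"][c[1]-40:c[1]+40,c[0]-32:c[0]+32,::-1],(400,500),interpolation=2))
cv2.imwrite(f"pics/g{sys.argv[1]}.png",np.hstack(ims))
E
python3 st.py; python3 pic.py 8
```

```text
t 15.07 TCP [501.1 -45.4 118.1] tip blk [-34.5   3.8  55.6] nose 8.7 roll 0.01 yaw 14.5 F blk [ 0.7 -0.1 -0.4] T [ 0.03 -0.01  0.01] w 0.0085
```

View pics/g8.png

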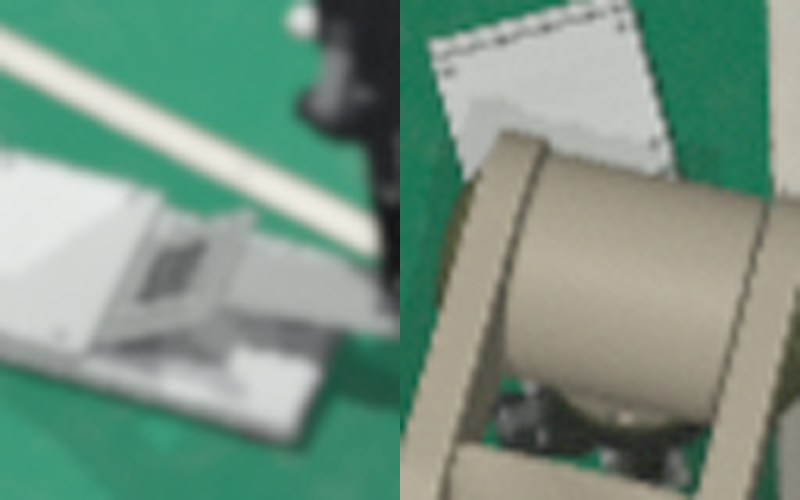

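The carrier (about 170,270 in the scene crop) is tilted to about 35°, with its far rim at the step foot. I'll continue.

>>> move_arm --targets '[-1.8, -3.5, 0, 0, 0, -0.0113, -1.9, -3.5, 0, 0, 0, -0.0113, -2.0, -3.4, 0, 0, 0, -0.0113, -2.1, -3.3, 0, 0, 0, -0.0113, -2.3, -3.3, 0, 0, 0, -0.0113]'

```text
time_s: 15.8
position: [0.5136, -0.0422, 0.1331]
tool_rot: [[-0.947, -0.2, 0.25], [-0.245, -0.052, -0.968], [0.207, -0.978, -0.0]]
ft_force: [0.2, -0.8, -0.8]
grip_width: 0.0084
```

```bash
python3 st.py
```

```text
t 15.8 TCP [513.6 -42.2 133.1] tip blk [-25.2   3.7  66.2] nose 11.93 roll 0.0 yaw 14.5 F blk [ 0.  -0.8 -0.8] T [ 0.04 -0.07  0.04] w 0.0084
```

>>> move_arm --targets '[-2.4, -3.2, 0, 0, 0, -0.0113, -2.5, -3.1, 0, 0, 0, -0.0113, -2.6, -3.0, 0, 0, 0, -0.0113, -2.6, -2.9, 0, 0, 0, -0.0113, -2.7, -2.9, 0, 0, 0, -0.0113]'

```text
time_s: 16.42
position: [0.529, -0.0382, 0.1448]
tool_rot: [[-0.934, -0.253, 0.25], [-0.242, -0.065, -0.968], [0.262, -0.965, -0.0]]
ft_force: [-0.7, 0.6, -0.8]
grip_width: 0.0083
```

```bash
python3 st.py; python3 pic.py 9
```

```text
t 16.43 TCP [529.  -38.2 144.8] tip blk [-13.2   3.7  73.9] nose 15.17 roll 0.0 yaw 14.5 F blk [-0.5  0.7 -0.8] T [ 0.04 -0.15  0.03] w 0.0083
```

View pics/g9.png

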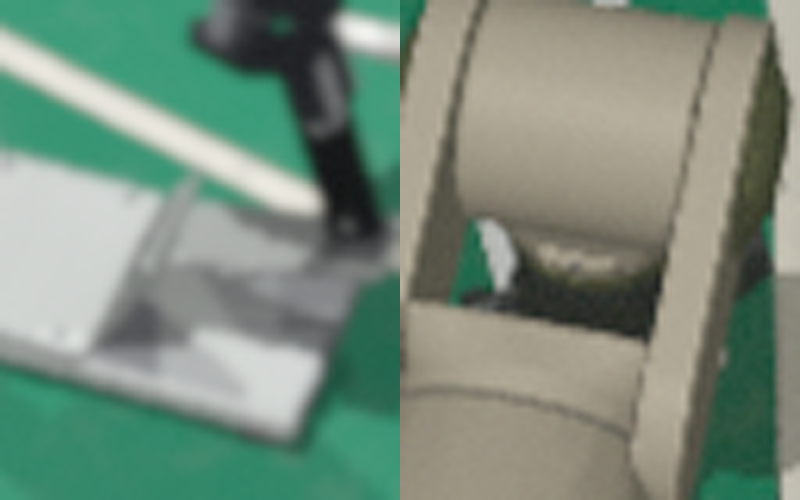

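The carrier is near upright at the step (about 165,250 in the crop). Continuing.

>>> move_arm --targets '[-2.8, -2.8, 0, 0, 0, -0.0113, -2.9, -2.7, 0, 0, 0, -0.0113, -3.0, -2.6, 0, 0, 0, -0.0113, -3.1, -2.5, 0, 0, 0, -0.0113, -3.1, -2.4, 0, 0, 0, -0.0113]'

```text
time_s: 17.15
position: [0.5465, -0.0337, 0.153]
tool_rot: [[-0.919, -0.306, 0.25], [-0.238, -0.079, -0.968], [0.316, -0.949, -0.0]]
ft_force: [-0.0, -0.5, -0.6]
grip_width: 0.0083
```

```bash
python3 st.py
```

```text
t 17.15 TCP [546.5 -33.7 153. ] tip blk [ 0.7  3.7 78.2] nose 18.4 roll 0.0 yaw 14.5 F blk [-0.1 -0.5 -0.6] T [ 0.11 -0.21 -0.01] w 0.0083
```

>>> move_arm --targets '[-2.4, -1.7, 0, 0, 0, -0.0085, -2.4, -1.6, 0, 0, 0, -0.0085, -2.0, -1.4, 0, 0, 0, -0.006, -2.0, -1.0, 0, 0, 0, 0, -1.5, -0.6, 0, 0, 0, 0]'

```text
time_s: 17.77
position: [0.5577, -0.0308, 0.1555]
tool_rot: [[-0.912, -0.326, 0.25], [-0.236, -0.084, -0.968], [0.337, -0.942, -0.0]]
ft_force: [-0.1, 0.5, -0.2]
grip_width: 0.0082
```

```bash
python3 st.py; python3 pic.py 10
```

```text
t 17.77 TCP [557.7 -30.8 155.5] tip blk [10.5  3.6 79.3] nose 19.69 roll 0.0 yaw 14.5 F blk [ 0.   0.5 -0.2] T [ 0.13 -0.24  0.03] w 0.0082
```

View pics/g10.png

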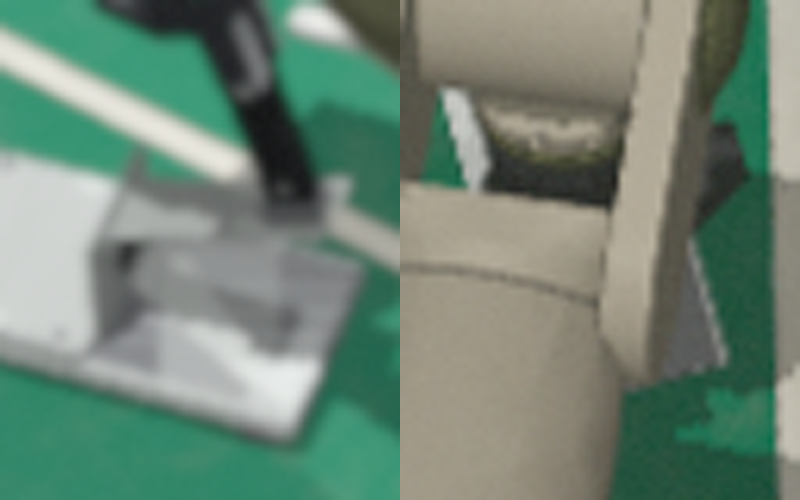

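>>> move_arm --targets '[-1.4, -0.5, 0, 0, 0, 0, -1.4, -0.5, 0, 0, 0, 0, -1.4, -0.5, 0, 0, 0, 0, -1.4, -0.5, 0, 0, 0, 0, -1.4, -0.5, 0, 0, 0, 0]'

```text
time_s: 18.5
position: [0.5649, -0.0289, 0.1555]
tool_rot: [[-0.912, -0.326, 0.25], [-0.236, -0.084, -0.968], [0.337, -0.942, -0.0]]
ft_force: [0.1, -0.3, -0.8]
grip_width: 0.0081
```

```bash
python3 st.py; python3 pic.py 11
```

```text
t 18.5 TCP [564.9 -28.9 155.5] tip blk [18.   3.6 79.2] nose 19.68 roll 0.0 yaw 14.5 F blk [-0.  -0.3 -0.8] T [-0.   -0.27  0.04] w 0.0081
```

View pics/g11.png

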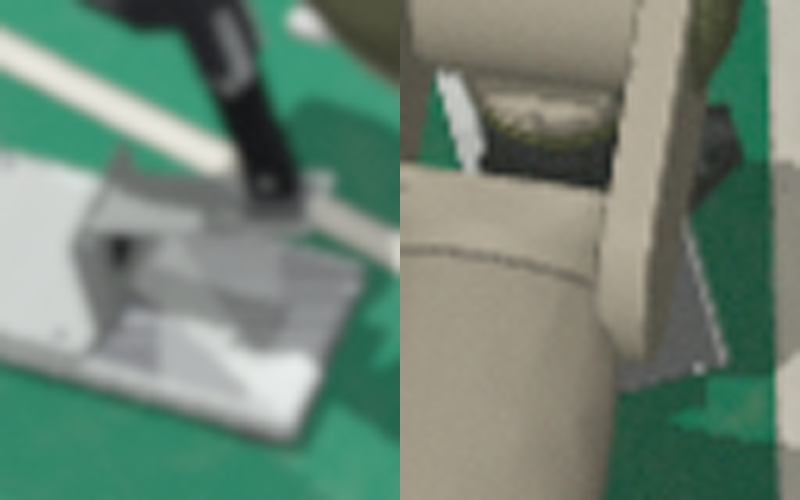

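>>> move_arm --targets '[-1.4, -0.6, 0, 0, 0, 0, -1.4, -0.6, 0, 0, 0, 0, 0, 0, 0, 0, 0, 0, 0, 0, 0, 0, 0, 0, 0, 0, 0, 0, 0, 0]'

```text
time_s: 19.23
position: [0.5677, -0.0282, 0.1557]
tool_rot: [[-0.912, -0.326, 0.25], [-0.236, -0.084, -0.968], [0.337, -0.942, -0.0]]
ft_force: [-0.0, 0.2, -1.5]
grip_width: 0.0084
```

```bash
python3 st.py; python3 pic.py 12
```

```text
t 19.23 TCP [567.7 -28.2 155.7] tip blk [20.9  3.6 79.5] nose 19.69 roll 0.0 yaw 14.5 F blk [ 0.   0.2 -1.5] T [ 0.1  -0.21  0.06] w 0.0084
```

View pics/g12.png

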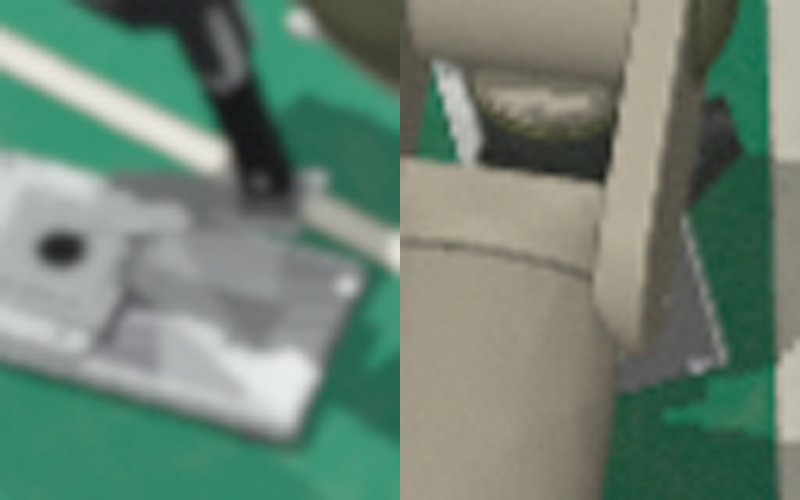

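The carrier has toppled onto the deck with its black disc up (about 60,250 in the crop). Next I'll retreat up and back.

Run:
```python
from h import *
from rig import env
s=env.observe()
A=np.array([.49,-.05,.17]);RA=yawR(14.5,nose=4)
B=np.array([.5187,-.2783,.110]);RB=yawR(-8.4,nose=0)
o1=rows(s["position"],s["tool_rot"],A,RA,5);show(o1);print()
show(rows(A,RA,B,RB,10))
```

```text
16.2,2.7,0.3,0.0000,-0.0000,0.0548
16.3,1.9,0.3,0.0000,-0.0000,0.0548
16.4,1.0,0.3,0.0000,-0.0000,0.0548
16.4,0.1,0.3,0.0000,-0.0000,0.0548
16.4,-0.8,0.3,0.0000,-0.0000,0.0548

2.5,6.2,22.8,-0.0014,0.0400,0.0069
1.6,6.1,22.9,-0.0014,0.0400,0.0069
0.8,6.1,23.0,-0.0014,0.0400,0.0069
-0.1,6.1,23.0,-0.0014,0.0400,0.0069
-1.0,6.0,23.0,-0.0014,0.0400,0.0069
-1.9,6.0,22.9,-0.0014,0.0400,0.0069
-2.7,6.0,22.8,-0.0014,0.0400,0.0069
-3.6,6.0,22.7,-0.0014,0.0400,0.0069
-4.5,6.0,22.6,-0.0014,0.0400,0.0069
-5.3,6.0,22.4,-0.0014,0.0400,0.0069
```

>>> move_arm --targets '[16.2, 2.7, 0.3, 0, 0, 0.0548, 16.3, 1.9, 0.3, 0, 0, 0.0548, 16.4, 1.0, 0.3, 0, 0, 0.0548, 16.4, 0.1, 0.3, 0, 0, 0.0548, 16.4, -0.8, 0.3, 0, 0, 0.0548]'

```text
time_s: 19.95
position: [0.4893, -0.05, 0.1702]
tool_rot: [[-0.966, -0.065, 0.25], [-0.25, -0.017, -0.968], [0.068, -0.998, 0.0]]
ft_force: [-0.6, -0.7, -0.4]
grip_width: 0.0082
```

>>> move_arm --targets '[2.5, 6.2, 22.8, -0.0014, 0.04, 0.0069, 1.6, 6.1, 22.9, -0.0014, 0.04, 0.0069, 0.8, 6.1, 23.0, -0.0014, 0.04, 0.0069, -0.1, 6.1, 23.0, -0.0014, 0.04, 0.0069, -1.0, 6.0, 23.0, -0.0014, 0.04, 0.0069]'

```text
time_s: 20.58
position: [0.5042, -0.1649, 0.1399]
tool_rot: [[-0.998, -0.034, 0.052], [-0.051, -0.005, -0.999], [0.034, -0.999, 0.004]]
ft_force: [0.7, -0.5, -0.7]
grip_width: 0.0083
```

>>> move_arm --targets '[-1.9, 6.0, 22.9, -0.0014, 0.04, 0.0069, -2.7, 6.0, 22.8, -0.0014, 0.04, 0.0069, -3.6, 6.0, 22.7, -0.0014, 0.04, 0.0069, -4.5, 6.0, 22.6, -0.0014, 0.04, 0.0069, -5.3, 6.0, 22.4, -0.0014, 0.04, 0.0069]'

```text
time_s: 21.2
position: [0.5187, -0.2797, 0.1095]
tool_rot: [[-0.989, 0.001, -0.149], [0.149, 0.0, -0.989], [-0.001, -1.0, -0.0]]
ft_force: [-2.1, 0.3, -1.1]
grip_width: 0.0082
```

Run:
```python
from h import *
from rig import env,get_image
s=env.observe();print(s["time_s"],s["position"],s["ft_force"])
R1=yawR(-8.4);print((Ro.from_matrix(s["tool_rot"]).inv()*Ro.from_matrix(R1)).as_rotvec(),(np.array([.5187,-.2783,.0501])-s["position"])@s["tool_rot"]*1e3)
d=get_image("scene");np.savez("scene13.npz",**d);cv2.imwrite("pics/g13.png",cv2.resize(d["pixels"][130:270,240:420,::-1],None,fx=4,fy=4,interpolation=2))
```

```text
21.2 [ 0.51865268 -0.27967646  0.10946439] [-2.06576714  0.3203131  -1.10869592]
[ 0.00035325 -0.00319475 -0.00062893] [ 0.19594185 59.36475554 -1.34707127]
```

View pics/g13.png

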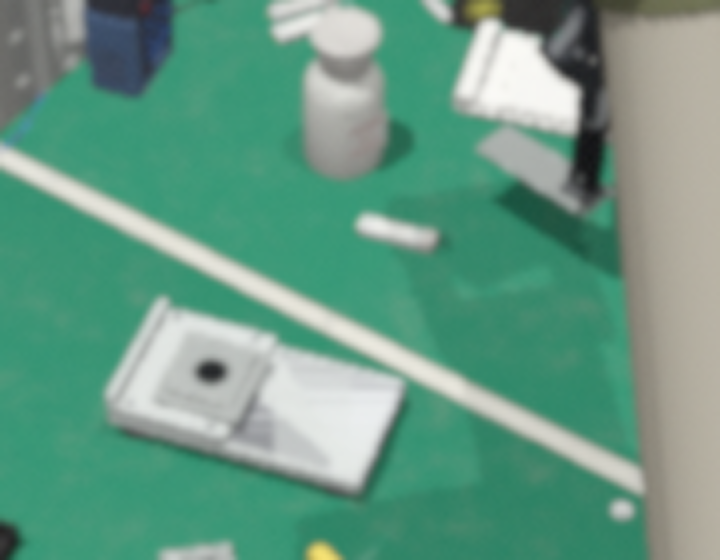

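The carrier lies flat, disc up, on the deck (about 210,370). Now lowering the lifter.

>>> move_arm --targets '[0, 16, -1, 0, -0.003, 0, 0, 16, 0, 0, 0, 0, 0, 14, 0, 0, 0, 0, 0, 8, 0, 0, 0, 0, 0, 3, 0, 0, 0, 0]'

```text
time_s: 21.88
position: [0.5187, -0.2771, 0.0525]
tool_rot: [[-0.99, 0.0, -0.144], [0.144, 0.0, -0.99], [0.0, -1.0, -0.0]]
ft_force: [-0.6, -0.4, -1.1]
grip_width: 0.0079
```

>>> move_arm --targets '[0, 0.5, 0, 0, 0, 0, 0, 0.5, 0, 0, 0, 0, 0, 0.4, 0, 0, 0, 0, 0, 0.3, 0, 0, 0, 0, 0, 0, 0, 0, 0, 0]'

```text
time_s: 22.5
position: [0.5187, -0.2772, 0.0513]
tool_rot: [[-0.99, 0.0, -0.144], [0.144, 0.0, -0.99], [-0.0, -1.0, -0.0]]
ft_force: [0.1, -0.2, -0.3]
grip_width: 0.0082
```

>>> move_arm --targets '[0, 0.4, 0, 0, 0, 0, 0, 0.4, 0, 0, 0, 0, 0, 0.3, 0, 0, 0, 0, 0, 0.2, 0, 0, 0, 0, 0, 0, 0, 0, 0, 0]'

```text
time_s: 23.12
position: [0.5186, -0.2771, 0.0502]
tool_rot: [[-0.99, 0.0, -0.144], [0.144, 0.0, -0.99], [-0.0, -1.0, -0.0]]
ft_force: [-1.7, 1.1, 3.4]
grip_width: 0.0084
```

Contact at the expected height (4.5 N). Release gently: open part-way.

>>> move_arm --targets '[0, 0, 0, 0, 0, 0, 0, 0, 0, 0, 0, 0, 0, 0, 0, 0, 0, 0, 0, 0, 0, 0, 0, 0, 0, 0, 0, 0, 0, 0]' --hand 0

```text
time_s: 23.75
position: [0.5187, -0.2772, 0.0499]
tool_rot: [[-0.99, 0.0, -0.144], [0.144, 0.0, -0.99], [-0.0, -1.0, -0.0]]
ft_force: [-0.2, -0.0, 0.1]
grip_width: 0.0429
```

>>> move_arm --targets '[0, -5, 0, 0, 0, 0, 0, -15, 0, 0, 0, 0, 0, -25, 0, 0, 0, 0, 0, -30, 0, 0, 0, 0, 0, -30, 0, 0, 0, 0]'

```text
time_s: 24.38
position: [0.5187, -0.2772, 0.1571]
tool_rot: [[-0.99, 0.001, -0.144], [0.144, -0.001, -0.99], [-0.001, -1.0, 0.0]]
ft_force: [-0.5, 0.4, -0.3]
grip_width: 0.0426
```

>>> move_arm --targets '[25, -15, 30, 0, 0, 0, 25, 0, 40, 0, 0, 0, 25, 0, 40, 0, 0, 0, 20, 0, 40, 0, 0, 0, 0, 0, 0, 0, 0, 0]'

```text
time_s: 25.0
position: [0.4015, -0.4141, 0.1708]
tool_rot: [[-0.989, 0.001, -0.147], [0.147, -0.001, -0.989], [-0.001, -1.0, 0.001]]
ft_force: [1.3, 1.3, -0.1]
grip_width: 0.0423
```

Run:
```python
from meas import *
from rig import env,get_image
s=env.observe();print(s["time_s"],s["position"],s["ft_force"])
ims=[]
for n,w in(("scene",(240,130,420,265)),("top",(280,150,460,285))):
    d=get_image(n);np.savez(n+"14.npz",**d);ims.append(cv2.resize(d["pixels"][w[1]:w[3],w[0]:w[2],::-1],(400,300),interpolation=2))
cv2.imwrite("pics/g14.png",np.hstack(ims))
```

```text
25.0 [ 0.40153538 -0.41414827  0.17082669] [ 1.26991188  1.25758753 -0.13095264]
```

View pics/g14.png

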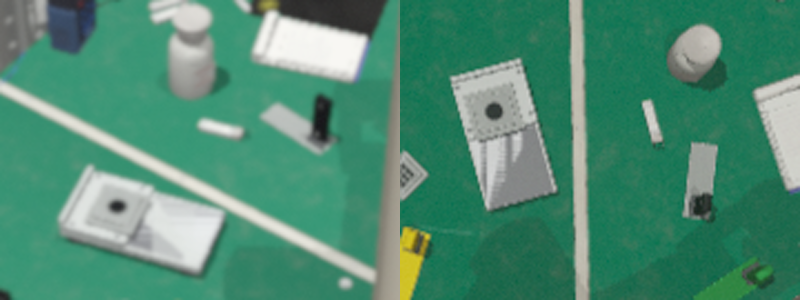

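Run:
```python
from meas import *
from rig import env
a0=load("top0");d=load("top14")
o=np.array([610.7,-20.9]);th=np.deg2rad(14.65);R=np.array([[np.cos(th),np.sin(th)],[-np.sin(th),np.cos(th)]])
f=8;u0,v0,u1,v1=300,175,355,215
im=cv2.resize(d["pixels"][v0:v1,u0:u1],None,fx=f,fy=f,interpolation=2);ys,xs=np.nonzero(im.max(2)<90)
P=plane(d,np.c_[(xs+.5)/f-.5+u0,(ys+.5)/f-.5+v0],.0405)[:,:2]*1e3;q=(P-o)@R.T;q=q[(abs(q[:,1])<25)&(q[:,0]>15)&(q[:,0]<80)];c=q.mean(0);print("disc centre blk",c.round(1),len(q))
for n in("top14","scene14"):
    d=load(n);X,Y=np.meshgrid(np.linspace(-20,20,15),np.linspace(-22,22,15));B=np.c_[X.ravel(),Y.ravel()]+c;W=B@R+o
    uv=np.unique(proj(d,np.c_[W*1e-3,np.full(len(W),.0405)]).round().astype(int),axis=0);Q=cloud(d,uv);b=(Q[:,:2]*1e3-o)@R.T
    A=np.c_[b-c,np.ones(len(b))];co=np.linalg.lstsq(A,Q[:,2]*1e3,rcond=None)[0];print(n,"z",co[2].round(1),"slopes deg",np.degrees(co[:2]).round(1))
d=load("top14")
c=comp(d,(402,206,430,256),(416,225));r=cv2.minAreaRect((plane(d,c,.001)[:,:2]*1e3).astype(np.float32));print("lifter",r)
df=np.abs(a0["pixels"].astype(int)-d["pixels"]).max(2)>60
df=cv2.morphologyEx(df.astype(np.uint8),cv2.MORPH_OPEN,np.ones((3,3)))
n,L,st,ce=cv2.connectedComponentsWithStats(df)
print([tuple(x) for x in st[1:] if x[4]>12])
```

```text
disc centre blk [38.3  4.4] 2533
top14 z 43.9 slopes deg [-248.2   56.2]
scene14 z 40.1 slopes deg [-1.4  3.3]
lifter ((554.0980834960938, -281.52276611328125), (37.568443298339844, 104.21551513671875), 81.59170532226562)
[(np.int32(318), np.int32(196), np.int32(8), np.int32(8), np.int32(55)), (np.int32(322), np.int32(219), np.int32(4), np.int32(6), np.int32(20)), (np.int32(447), np.int32(252), np.int32(96), np.int32(53), np.int32(2610)), (np.int32(366), np.int32(291), np.int32(13), np.int32(16), np.int32(140)), (np.int32(351), np.int32(292), np.int32(4), np.int32(4), np.int32(14)), (np.int32(359), np.int32(292), np.int32(5), np.int32(4), np.int32(18)), (np.int32(344), np.int32(298), np.int32(16), np.int32(9), np.int32(96)), (np.int32(326), np.int32(310), np.int32(8), np.int32(7), np.int32(40)), (np.int32(303), np.int32(323), np.int32(10), np.int32(6), np.int32(33)), (np.int32(324), np.int32(322), np.int32(23), np.int32(10), np.int32(120)), (np.int32(337), np.int32(333), np.int32(50), np.int32(17), np.int32(316)), (np.int32(251), np.int32(334), np.int32(29), np.int32(20), np.int32(16
[... 708 characters left out ...]
t32(18), np.int32(27), np.int32(191)), (np.int32(550), np.int32(378), np.int32(43), np.int32(12), np.int32(303)), (np.int32(428), np.int32(382), np.int32(8), np.int32(11), np.int32(43)), (np.int32(270), np.int32(385), np.int32(14), np.int32(27), np.int32(178)), (np.int32(544), np.int32(400), np.int32(4), np.int32(4), np.int32(15)), (np.int32(462), np.int32(405), np.int32(4), np.int32(4), np.int32(14)), (np.int32(416), np.int32(411), np.int32(12), np.int32(10), np.int32(48)), (np.int32(467), np.int32(415), np.int32(5), np.int32(10), np.int32(33)), (np.int32(546), np.int32(428), np.int32(14), np.int32(12), np.int32(111)), (np.int32(301), np.int32(459), np.int32(6), np.int32(10), np.int32(44))]
```

```bash
python3 -c "
from rig import env
print(env.close_job())"
```

```text
the job is handed in; nothing more can be done
None
```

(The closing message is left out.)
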